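# Run a fingertip round a canister lid to close its catches

## Task

Close the round canister's lid: go round the rim with a fingertip and gently press all six steel catches fully down, one after another, starting with the catch next to the pull tab and following the row round to its other end. Only touch the canister: do not lift it, tip it or push it out of its place, and leave the things standing round it alone.

Things in the scene. Friction and masses are not known exactly. Their poses are not given: they have to be found in the camera images.
- canister: round white canister, loose, 1.5 to 2.7 kg, grey lid that cannot come off and gives 0.2 mm per N (4 mm at most) on its seal. Lid 188 mm across, its flat top 58 mm above the worktop; steel knob in its middle, 34 mm wide, up to 83 mm. Origin: centre of the underside; z up. Six steel catches stand on the lid 80 mm from the axis at 0, 45, 90, 135, 180, 225 degrees from the x axis (catch 1 to 6, counter-clockwise from above)
- tab (a point): middle of the pull tab, a flat grey tongue 30 mm wide with an upturned end that sticks out about 30 mm beyond the lid's edge at -42 degrees, that is, next to catch 1, the first of the row; 110 mm from the canister's axis, 56 mm above the worktop
- catch1_top (a point): centre of the top face of catch 1, a steel catch 18 mm wide (radially), about 50 mm long along the rim: flat top 12 mm long and a ramp of about 23 degrees down to the lid at either end. Up, the top is 10 mm above the lid (68 above the worktop), fully down 2 mm (60). It sinks straight down under about 1.5 N and stays where it is left
- catch2_top (a point): centre of the top face of catch 2, like catch 1
- catch3_top (a point): centre of the top face of catch 3, like catch 1
- catch4_top (a point): centre of the top face of catch 4, like catch 1
- catch5_top (a point): centre of the top face of catch 5, like catch 1
- catch6_top (a point): centre of the top face of catch 6, like catch 1
- catch1 (a joint): how far catch 1 is pressed, m: 0 up, 0.008 fully down
- catch2 (a joint): how far catch 2 is pressed, m: 0 up, 0.008 fully down
- catch3 (a joint): how far catch 3 is pressed, m: 0 up, 0.008 fully down
- catch4 (a joint): how far catch 4 is pressed, m: 0 up, 0.008 fully down
- catch5 (a joint): how far catch 5 is pressed, m: 0 up, 0.008 fully down
- catch6 (a joint): how far catch 6 is pressed, m: 0 up, 0.008 fully down
- salt_shaker: salt shaker, 44 mm wide, 90 mm high, loose; origin at the centre of its underside
- matchbox: matchbox lying flat, 37 x 56 x 17 mm, loose; origin at the centre of its underside
- espresso_cup_1: white espresso cup, 64 mm wide, 87 mm with its handle, 50 mm high, loose; origin at the centre of its underside

How it is judged:
At the end, for the whole second after the job is handed in: All six catches are down (at least 5.5 of 8 mm), the canister stands still and upright within 30 mm of where it was (value of joint each of catch1, catch2, catch3, catch4, catch5, catch6 above 0.0055 m and linear speed of canister below 0.01 m/s and distance of canister from where it was at the start of the episode below 0.03 m and angle between canister's own z axis and vertical below 0.05 rad); the robot touches nothing.
It fails at once if a catch is pressed down (more than 5.5 mm) while the one before it in the row is still up (less than 4 mm) ((value of joint catch2 above 0.0055 m and value of joint catch1 below 0.004 m) or (value of joint catch3 above 0.0055 m and value of joint catch2 below 0.004 m) or (value of joint catch4 above 0.0055 m and value of joint catch3 below 0.004 m) or (value of joint catch5 above 0.0055 m and value of joint catch4 below 0.004 m) or (value of joint catch6 above 0.0055 m and value of joint catch5 below 0.004 m)).
It fails at once if the canister is lifted or tipped (10 mm, 0.15 rad) (height (world z) of canister above 0.01 m or angle between canister's own z axis and vertical above 0.15 rad).
It fails at once if the canister is shoved more than 30 mm from its place (distance of canister from where it was at the start of the episode above 0.03 m).
It fails at once if the fingers press on the canister with more than 45 N (contact force between the fingers and canister above 45 N).
It fails at once if a thing standing near the canister is moved more than 25 mm or tipped (distance of any of salt_shaker, matchbox, espresso_cup_1 from where it was at the start of the episode above 0.025 m or angle between any of salt_shaker, matchbox, espresso_cup_1's own z axis and vertical above 0.3 rad).
It also fails if it takes over 54 s, if anything falls off the work surface, if the arm or the gripper's body presses on something with over 40 N, if the wrist force passes 120 N, or if a joint passes its speed limit or range.

## Robot

A 6-joint arm with a two-finger parallel gripper is mounted at the origin on the work surface; the furniture and walls round the work are solid. World frame = base frame: x ahead of the robot, y to its left, z up, the work surface at z = 0. Lengths are in m, angles in rad, forces in N, time in s.
With the tool pointing down it reaches from about 0.25 to 0.775 m from the base axis. Payload 4 kg.
Tool frame: the origin (TCP) lies at the centre of the arm's flange, where the gripper is bolted on; the fingertips stand 199 mm ahead of it and the grasp point (between the pads) lies 180 mm ahead of it (robot.tcp_to_tips is the distance from the TCP to the fingertips, in m); z points along the fingers, y is the line along which they close (so a half turn about z gives the same grasp; the last joint's range is limited). The gripper opens to 94 mm and grips with 3 to 60 N. Pads are 16 mm wide; open, the fingers measure 119 mm over their backs; the gripper's body (75 mm by 177 mm) begins 78 mm behind the grasp point.
Start: joints at [-1.419, 0.087, 1.371, -0, 1.684, -0.103], TCP at [0.139, -0.532, 0.405] pointing down, gripper open.
Joint ranges: [-3.1, 3.1], [-0.76, 2.03], [0.27, 2.55], [-1.08, 4.22], [0.17, 2.65], [-2.57, 2.57]. Speed limits (rad/s): [2.79, 2.79, 3.14, 3.14, 3.14, 3.14].

## Interface

Orientations are given as [roll, pitch, yaw] about the fixed x, y, z axes, in that order (R = Rz(yaw) Ry(pitch) Rx(roll)).
In Python, from bench import telemetry, snapshot, ticket, robot gives the robot as it stands.
- The arm moves only by the tool apply_moves, never from a script. Its argument "moves" is a list that holds one entry, the list of rows, each a list of 5 numbers: the shift along the tool's x, y, z in units of 50 mm (1.0 is 50 mm), then the turn about the tool's z in units of 10 degrees (1.0 is 10 degrees), then the closure, from 0 (fully open) to 1 (shut). A call has 1 to 10 rows; each row is the pose to reach, as a shift and turn from the pose commanded when the call began, along the tool's axes at that moment; what a row does not reach only later rows make up. A row lasts 1/8 s, in which the tool goes at most 62.5 mm and 10.7 degrees, less where a joint would pass 70% of its speed; a pose out of reach is approached as far as the arm can. A call with a gripper value outside its range is refused whole. The fingers move at their own pace and stop on an object; the grip force is fixed at half the most. Time passes only in rows, so rows that repeat a pose let the fingers close. It gives the time, the measured TCP pose, the force, the opening and the grip force at its end, in the units of the state.
- telemetry.get_obs(): the state, without advancing time (a new reading comes with each control period).
- snapshot(name): name is "side" or "top" or "wrist"; returns a dict with "image" (400x640x3 uint8, red, green, blue), "fovy" (degrees; the focal length in pixels is half the picture's height over the tangent of half this angle, whatever the lens; pixels are square), "cx", "cy" (the principal point, pixels), "R" (3x3) and "t" (3): a world point X has camera coordinates R X + t. Camera axes: x right, y down, z forward; pixel columns grow to the right and rows downward; lengths in m; the calibration is good to about 2 mm. A picture is of the moment at which its call begins. There is no depth.
- ticket.close_job(): hands the job in; it is judged then, once.
The state is a dict: "time": time; "joint_positions": joint angles; "qvel": joint speeds; "joint_torque": joint torques, N m; "tool_pos": TCP position; "ee_rot": TCP orientation; "wrist_force": force on the tool from outside, world axes, zero at the start; "wrist_torque": the same for the moment, N m; "width": finger opening in m; "finger_force": force on a finger pad.
Only numpy, scipy, OpenCV 4.12 (cv2) and the standard library are available. Lean on these libraries where they do the work, as an engineer would, in place of code of your own. Each camera call takes 0.05 s, during which the arm holds its last target. There are 200 camera calls.

## Working session

There is one attempt and no reset: what is moved stays moved. The work goes in short steps, Python scripts to look and compute and a tool call to move; the robot and the scene stay as the last step left them, time stands still between calls to the robot, and variables do not carry over. Pictures are saved under pics/ and viewed, at most 10 in all, crops included, and the job is handed in when it is done.

Besides the shell and the picture viewer there is one more tool, called after "Call:" by a JSON object that holds its "method" and its "body", one argument or row to a line. apply_moves: Moves the arm, as the interface text tells. Its arguments: {"type":"object","properties":{"moves":{"type":"array","items":{"type":"array","items":{"type":"array","items":{"type":"number"}}}}},"required":["moves"]}

```bash
mkdir -p pics; cat > h.py <<'E'
import numpy as np, cv2
from bench import telemetry, snapshot, ticket, robot
def save(n,f):
    s=snapshot(n); cv2.imwrite('pics/'+f,cv2.cvtColor(s['image'],cv2.COLOR_RGB2BGR)); return s
def ray(s,u,v,z):
    f=200/np.tan(np.radians(s['fovy'])/2)
    d=s['R'].T@np.array([(u-s['cx'])/f,(v-s['cy'])/f,1]); c=-s['R'].T@s['t']
    return c+d*(z-c[2])/d[2]
def proj(s,X):
    f=200/np.tan(np.radians(s['fovy'])/2)
    p=s['R']@np.array(X)+s['t']; return p[:2]/p[2]*f+[s['cx'],s['cy']]
E
python3 - <<'E'
from h import *
import pickle
s=save('top','top0.png'); pickle.dump(s,open('top0.pkl','wb'))
w=save('side','side0.png'); pickle.dump(w,open('side0.pkl','wb'))
o=telemetry.get_obs(); print(o); print(s['fovy'],s['cx'],s['cy'],s['R'],s['t'],-s['R'].T@s['t'])
E
```

```text
{'time': 0.1, 'joint_positions': array([-1.41911715e+00,  8.79066932e-02,  1.37210554e+00, -2.01019055e-05,
        1.68359487e+00, -1.03102899e-01]), 'qvel': array([ 5.76217052e-04, -2.12502577e-03, -3.17900834e-03, -2.83963433e-05,
       -1.50798323e-03, -1.35085273e-03]), 'joint_torque': array([ 1.49525633e-03, -3.41253376e+01, -3.03300977e+01,  7.18662213e-02,
        3.04371491e-02, -1.04741621e-04]), 'tool_pos': array([ 0.13859541, -0.53215171,  0.4036056 ]), 'ee_rot': array([-3.13958684e+00, -1.87455610e-04,  2.54779648e-01]), 'wrist_force': array([-0.14889546, -0.06205468,  0.20881356]), 'wrist_torque': array([-0.00646528, -0.04203728, -0.05773063]), 'finger_force': 0.0, 'width': 0.09428231097646239}
49.264947169639946 319.612226927817 199.43954454987366 [[ 0.0153167  -0.9998805   0.00209321]
 [-0.97770903 -0.01541543 -0.20939775]
 [ 0.209405    0.00116074 -0.97782831]] [-0.05164419  0.54429875  0.89068391] [ 0.34644316 -0.04428127  0.98501898]
```

View pics/top0.png

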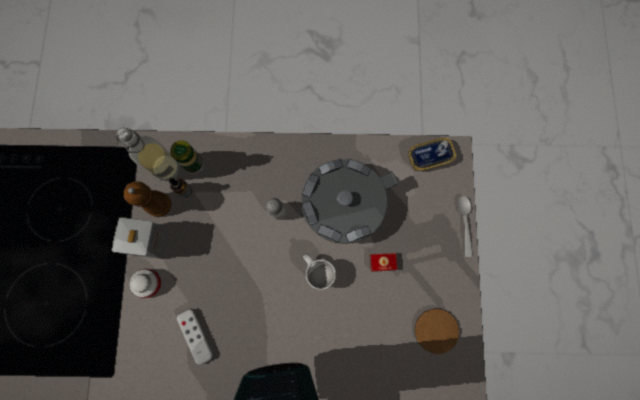

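View pics/side0.png

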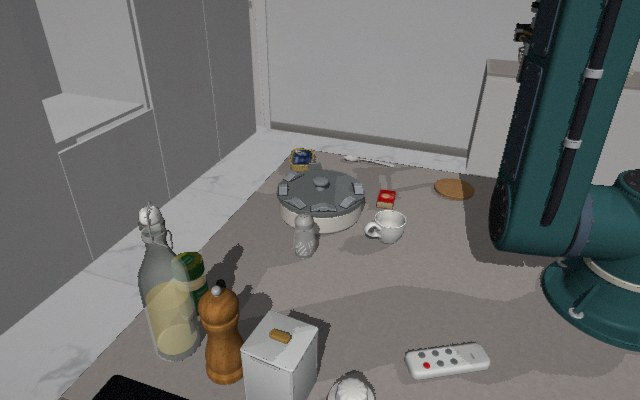

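The canister is at about (347,200) in the top view, with the tab on its right at (405,184). The salt shaker, cup and matchbox stand on its left and below.

```bash
python3 - <<'E'
import cv2
a=cv2.imread('pics/top0.png')[140:260,265:425]
cv2.imwrite('pics/c1.png',cv2.convertScaleAbs(cv2.resize(a,None,fx=5,fy=5,interpolation=cv2.INTER_CUBIC),alpha=1.8))
E
```

```text
(no output)
```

View pics/c1.png

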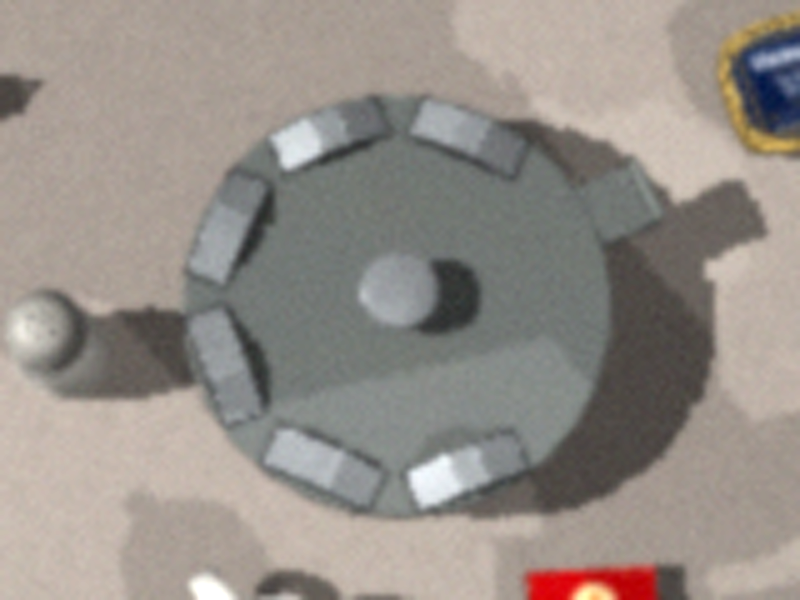

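```bash
cat >> h.py <<'E'
from scipy.optimize import least_squares
A=np.radians([0,45,90,135,180,225])
def fit(s,px,z=.068,idx=range(6)):
    P=np.array([ray(s,u,v,z)[:2] for u,v in px]); a=A[list(idx)]
    g=lambda p:(np.c_[p[0]+.08*np.cos(a+p[2]),p[1]+.08*np.sin(a+p[2])]-P).ravel()
    r=least_squares(g,[*P.mean(0),-.4]); return r.x,(r.fun.reshape(-1,2)*1000).round(1)
E
python3 - <<'E'
from h import *
import pickle
s=pickle.load(open('top0.pkl','rb'))
c=np.array([(468,138),(330,133),(230,230),(228,362),(325,465),(467,470)])/5+[265,140]
p,r=fit(s,c);print(p,r)
print(ray(s,344.5,201.2,.058), ray(s,265+398/5,140+288/5,.083),ray(s,265+620/5,140+205/5,.056))
for n,(u,v,z) in dict(salt=(273,206,.09),cup=(320,273,.05),match=(384,262,.017)).items(): print(n,ray(s,u,v,z))
x,y,t=p
for i,a in enumerate(A+t): print(i+1,(x+.08*np.cos(a)).round(4),(y+.08*np.sin(a)).round(4))
E
```

```text
[ 0.54290511 -0.0971889  -0.39893564] [[ 1.3 -1. ]
 [ 0.4 -0.1]
 [ 1.7  0.6]
 [-1.5  1.3]
 [-1.4  0.2]
 [-0.6 -1. ]]
[ 0.54190961 -0.09728712  0.058     ] [ 0.54442953 -0.09604312  0.083     ] [ 0.58926047 -0.19509628  0.056     ]
salt [0.52254866 0.0540317  0.09      ]
cup [ 0.38754196 -0.04642968  0.05      ]
match [ 0.41507672 -0.18709722  0.017     ]
1 0.6166 -0.1283
2 0.617 -0.067
3 0.574 -0.0235
4 0.5128 -0.0231
5 0.4692 -0.0661
6 0.4688 -0.1273
```

```bash
cat >> h.py <<'E'
from scipy.spatial.transform import Rotation as Ro
L=robot.tcp_to_tips
def tip():
    o=telemetry.get_obs(); R=Ro.from_euler('xyz',o['ee_rot']).as_matrix()
    return o['tool_pos']+R[:,2]*L,R,o
def delta(target):
    t,R,o=tip(); d=R.T@(np.array(target)-t)/.05
    print('tip',t.round(4),'rot',o['ee_rot'].round(3),'units',d.round(3),'F',o['wrist_force'].round(1),'t',o['time'])
E
python3 - <<'E'
from h import *
print(L); delta([.6166,-.1283,.17])
E
```

```text
0.1992
tip [ 0.1385 -0.5318  0.2044] rot [-3.14  -0.     0.255] units [11.286 -5.397  0.701] F [-0.1 -0.1  0.2] t 0.1
```

Call:
{"method": "apply_moves", "body": {
  "moves": [
    [[11.29,-5.4,0.7,0,1],[11.29,-5.4,0.7,0,1],[11.29,-5.4,0.7,0,1],[11.29,-5.4,0.7,0,1],[11.29,-5.4,0.7,0,1],[11.29,-5.4,0.7,0,1],[11.29,-5.4,0.7,0,1],[11.29,-5.4,0.7,0,1],[11.29,-5.4,0.7,0,1],[11.29,-5.4,0.7,0,1]]
  ]
}}

```text
time: 1.35
tool_pos: [0.6168, -0.1282, 0.369]
ee_rot: [-3.142, 0.001, 0.255]
wrist_force: [0.7, -0.7, -0.2]
width: 0.0005
finger_force: 0.0
```

```bash
python3 - <<'E'
from h import *
delta([.6166,-.1283,.17])
E
```

```text
tip [ 0.6166 -0.1282  0.1698] rot [-3.142e+00  1.000e-03  2.550e-01] units [-0.001  0.001 -0.003] F [ 0.7 -0.7 -0.2] t 1.35
```

```bash
python3 - <<'E'
from h import *
import pickle
s=save('wrist','w1.png'); pickle.dump(s,open('w1.pkl','wb'))
x,y,t=.5429,-.0972,-.399
print(-s['R'].T@s['t'],tip()[0])
for i,a in enumerate(A+t): print(i+1,proj(s,[x+.08*np.cos(a),y+.08*np.sin(a),.068]).round(1))
print(proj(s,[x,y,.083]),proj(s,tip()[0]))
E
```

```text
[ 0.68592383 -0.11058751  0.34840044] [ 0.62111021 -0.12181578  0.16762486]
1 [316.4 197.1]
2 [248.5 179.5]
3 [190.9 213.2]
4 [179.9 273.5]
5 [216.8 323. ]
6 [277.8 337.1]
[261.4041923  270.77222213] [307.39163136 229.39904956]
```

View pics/w1.png

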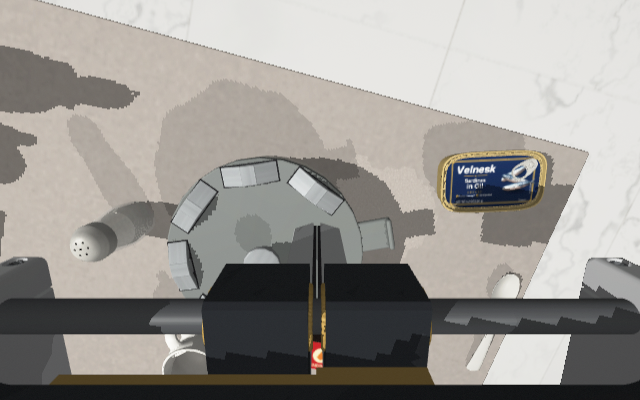

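The wrist view shows catch 1 at (317,191), catch 2 at (249,174), catch 3 at (194,206) and the fingertips at (317,226). The arm had not settled yet, so I'll let it settle and measure again.

Call:
{"method": "apply_moves", "body": {
  "moves": [
    [[0,0,0,0,1],[0,0,0,0,1],[0,0,0,0,1],[0,0,0,0,1]]
  ]
}}

```text
time: 1.9
tool_pos: [0.6148, -0.1308, 0.3704]
ee_rot: [3.141, -0.001, 0.253]
wrist_force: [0.0, -0.1, -0.3]
width: 0.0006
finger_force: 0.0
```

```bash
python3 - <<'E'
from h import *
import pickle
delta([.6166,-.1283,.12])
s=save('wrist','w2.png'); pickle.dump(s,open('w2.pkl','wb'))
x,y,t=.5429,-.0972,-.399
for i,a in enumerate(A+t): print(i+1,proj(s,[x+.08*np.cos(a),y+.08*np.sin(a),.068]).round(1))
delta([.6166,-.1283,.12])
a=cv2.imread('pics/w2.png')[140:300,150:410]
cv2.imwrite('pics/c2.png',cv2.resize(a,None,fx=3,fy=3,interpolation=cv2.INTER_CUBIC))
E
```

```text
tip [ 0.6149 -0.1309  0.1712] rot [ 3.141e+00 -1.000e-03  2.530e-01] units [ 0.045 -0.043  1.024] F [ 0.  -0.1 -0.3] t 1.9
1 [313.8 194.4]
2 [246.  176.9]
3 [188.7 210.7]
4 [178.  271.1]
5 [214.9 320.5]
6 [275.8 334.5]
tip [ 0.6151 -0.1307  0.1711] rot [ 3.141e+00 -1.000e-03  2.530e-01] units [ 0.041 -0.04   1.023] F [-0.5  0.2  0.6] t 1.95
```

View pics/c2.png

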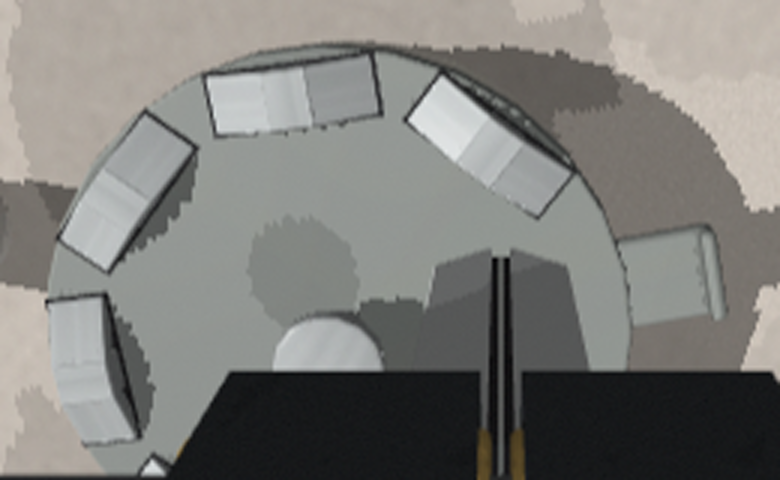

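```bash
python3 - <<'E'
from h import *
import pickle
s=pickle.load(open('w2.pkl','rb'))
c=np.array([(490,145),(294,95),(128,191),(80,367)])/3+[150,140]
print(fit(s,c,idx=range(4)))
print('lid left/right/top..', s['fovy'], proj(s,tip()[0]), 'tip pix seen ~(317,226)', -s['R'].T@s['t'])
print('knob top front',ray(s,150+328/3,140+318/3,.083))
E
```

```text
(array([ 0.54859046, -0.09603766, -0.42152263]), array([[-0.2, -2.3],
       [ 1.4,  0.2],
       [ 0. ,  2.8],
       [-1.2, -0.7]]))
lid left/right/top.. 62.75923869719141 [315.83477384 240.07869245] tip pix seen ~(317,226) [ 0.68397391 -0.1133769   0.34987616]
knob top front [ 0.56339727 -0.09298395  0.083     ]
```

```bash
cat > tg.py <<'E'
from h import *
x,y,t=.5465,-.0965,-.41
C=[(x+.08*np.cos(a),y+.08*np.sin(a)) for a in A+t]
E
python3 - <<'E'
from tg import *
delta([*C[0],.08])
R=Ro.from_euler('xyz',[np.pi,0,.254]).as_matrix()
for i in range(5): print(i+1,i+2,(R.T@np.array([*(np.array(C[i+1])-C[i]),0])/.05).round(3))
E
```

```text
tip [ 0.6151 -0.1307  0.1711] rot [ 3.141e+00 -1.000e-03  2.530e-01] units [ 0.104 -0.022  1.823] F [-0.5  0.2  0.6] t 1.95
1 2 [ 0.328 -1.18  -0.   ]
2 3 [-0.602 -1.066 -0.   ]
3 4 [-1.18  -0.328 -0.   ]
4 5 [-1.066  0.602  0.   ]
5 6 [-0.328  1.18   0.   ]
```

Call:
{"method": "apply_moves", "body": {
  "moves": [
    [[0.1,-0.02,0.6,0,1],[0.1,-0.02,1.2,0,1],[0.1,-0.02,1.6,0,1],[0.1,-0.02,1.82,0,1],[0.1,-0.02,1.82,0,1],[0.1,-0.02,1.82,0,1]]
  ]
}}

```text
time: 2.7
tool_pos: [0.6205, -0.1277, 0.2802]
ee_rot: [3.14, -0.002, 0.255]
wrist_force: [0.3, -0.1, 0.2]
width: 0.0008
finger_force: 0.0
```

```bash
python3 - <<'E'
from tg import *
save('side','s1.png'); delta([*C[0],.06])
a=cv2.imread('pics/s1.png')[90:240,240:440]
cv2.imwrite('pics/c3.png',cv2.resize(a,None,fx=4,fy=4,interpolation=cv2.INTER_CUBIC))
E
```

```text
tip [ 0.621  -0.1279  0.0811] rot [ 3.14e+00 -2.00e-03  2.55e-01] units [-0.026  0.004  0.423] F [ 0.1 -0.3 -0.7] t 2.75
```

View pics/c3.png

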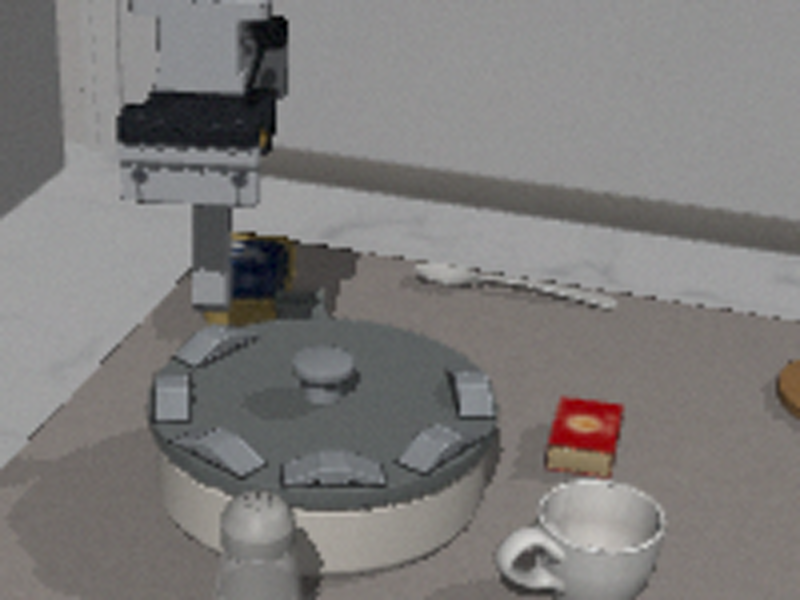

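The finger, with its tip at (210,310) in the crop, is right over catch 1 at (215,345). Now I'll press it slowly.

Call:
{"method": "apply_moves", "body": {
  "moves": [
    [[-0.02,0,0.1,0,1],[-0.02,0,0.2,0,1],[-0.02,0,0.25,0,1],[-0.02,0,0.3,0,1],[-0.02,0,0.34,0,1],[-0.02,0,0.37,0,1],[-0.02,0,0.4,0,1],[-0.02,0,0.42,0,1],[-0.02,0,0.42,0,1]]
  ]
}}

```text
time: 3.88
tool_pos: [0.6191, -0.1278, 0.2586]
ee_rot: [3.141, -0.0, 0.255]
wrist_force: [-3.6, 0.3, 4.9]
width: 0.0006
finger_force: 2.3
```

```bash
python3 - <<'E'
from tg import *
delta([*C[0],.06])
E
```

```text
tip [ 0.6191 -0.1278  0.0594] rot [ 3.141 -0.     0.255] units [ 0.011  0.015 -0.013] F [-3.6  0.3  4.9] t 3.875
```

Call:
{"method": "apply_moves", "body": {
  "moves": [
    [[0,0,-0.2,0,1],[0,0,-0.42,0,1],[0.1,-0.4,-0.42,0,1],[0.22,-0.8,-0.42,0,1],[0.33,-1.18,-0.42,0,1],[0.33,-1.18,-0.42,0,1],[0.33,-1.18,-0.32,0,1],[0.33,-1.18,-0.22,0,1],[0.33,-1.18,-0.17,0,1]]
  ]
}}

```text
time: 5.0
tool_pos: [0.6201, -0.0671, 0.2656]
ee_rot: [-3.141, 0.001, 0.254]
wrist_force: [-0.4, 0.1, 1.0]
width: 0.0006
finger_force: 0.7
```

```bash
python3 - <<'E'
from tg import *
save('side','s2.png'); delta([*C[1],.06])
a=cv2.imread('pics/s2.png')[140:240,260:400]
cv2.imwrite('pics/c4.png',cv2.resize(a,None,fx=5,fy=5,interpolation=cv2.INTER_CUBIC))
E
```

```text
tip [ 0.6198 -0.0672  0.0663] rot [-3.141e+00  1.000e-03  2.540e-01] units [0.021 0.006 0.126] F [-0.5 -0.3  0.7] t 5.05
```

View pics/c4.png

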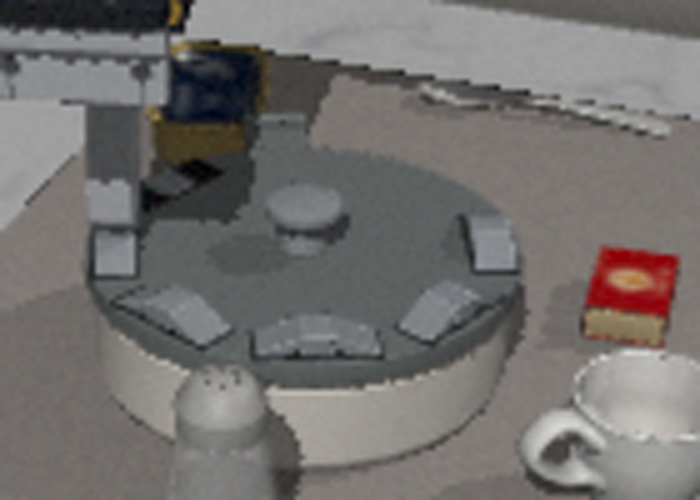

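Catch 1, at (185,185), is flush with the lid. The canister hasn't moved, and the finger is on catch 2.

Call:
{"method": "apply_moves", "body": {
  "moves": [
    [[0,0,0.05,0,1],[0,0,0.09,0,1],[0,0,0.13,0,1],[0,0,0.16,0,1],[0,0,0.17,0,1],[0,0,0.17,0,1]]
  ]
}}

```text
time: 5.8
tool_pos: [0.6203, -0.0667, 0.2585]
ee_rot: [3.141, -0.0, 0.255]
wrist_force: [-1.9, -2.1, 4.3]
width: 0.0004
finger_force: 2.5
```

Call:
{"method": "apply_moves", "body": {
  "moves": [
    [[0,0,-0.2,0,1],[0,0,-0.42,0,1],[-0.2,-0.36,-0.42,0,1],[-0.4,-0.71,-0.42,0,1],[-0.6,-1.07,-0.42,0,1],[-0.6,-1.07,-0.42,0,1],[-0.6,-1.07,-0.32,0,1],[-0.6,-1.07,-0.22,0,1],[-0.6,-1.07,-0.17,0,1]]
  ]
}}

```text
time: 6.92
tool_pos: [0.5779, -0.0228, 0.2655]
ee_rot: [-3.141, 0.001, 0.254]
wrist_force: [-1.1, 0.2, 1.1]
width: 0.0006
finger_force: 0.7
```

Call:
{"method": "apply_moves", "body": {
  "moves": [
    [[0,0,0.05,0,1],[0,0,0.09,0,1],[0,0,0.13,0,1],[0,0,0.16,0,1],[0,0,0.17,0,1],[0,0,0.17,0,1]]
  ]
}}

```text
time: 7.68
tool_pos: [0.5778, -0.0225, 0.2585]
ee_rot: [3.141, -0.001, 0.255]
wrist_force: [-1.9, -1.8, 4.7]
width: 0.0007
finger_force: 2.5
```

```bash
python3 - <<'E'
from tg import *
delta([*C[2],.06])
E
```

```text
tip [ 0.578  -0.0226  0.0593] rot [ 3.141e+00 -1.000e-03  2.550e-01] units [ 0.006  0.013 -0.014] F [-1.9 -1.8  4.7] t 7.675
```

Consistent forces; on to catches 4, 5 and 6.

Call:
{"method": "apply_moves", "body": {
  "moves": [
    [[0,0,-0.2,0,1],[0,0,-0.42,0,1],[-0.4,-0.11,-0.42,0,1],[-0.8,-0.22,-0.42,0,1],[-1.18,-0.33,-0.42,0,1],[-1.18,-0.33,-0.42,0,1],[-1.18,-0.33,-0.32,0,1],[-1.18,-0.33,-0.22,0,1],[-1.18,-0.33,-0.17,0,1]]
  ]
}}

```text
time: 8.8
tool_pos: [0.5169, -0.0213, 0.2657]
ee_rot: [-3.141, 0.0, 0.255]
wrist_force: [0.2, 0.6, 0.6]
width: 0.0005
finger_force: 0.7
```

Call:
{"method": "apply_moves", "body": {
  "moves": [
    [[0,0,0.05,0,1],[0,0,0.09,0,1],[0,0,0.13,0,1],[0,0,0.16,0,1],[0,0,0.17,0,1],[0,0,0.17,0,1]]
  ]
}}

```text
time: 9.55
tool_pos: [0.5166, -0.0212, 0.2584]
ee_rot: [3.141, -0.001, 0.255]
wrist_force: [-0.5, 0.8, 4.6]
width: 0.0004
finger_force: 2.5
```

```bash
python3 - <<'E'
from tg import *
delta([*C[3],.06])
save('side','s3.png')
a=cv2.imread('pics/s3.png')[140:240,260:400]
cv2.imwrite('pics/c5.png',cv2.resize(a,None,fx=5,fy=5,interpolation=cv2.INTER_CUBIC))
E
```

```text
tip [ 0.5168 -0.0213  0.0592] rot [ 3.141e+00 -1.000e-03  2.550e-01] units [ 0.003  0.018 -0.015] F [-0.5  0.8  4.6] t 9.55
```

View pics/c5.png

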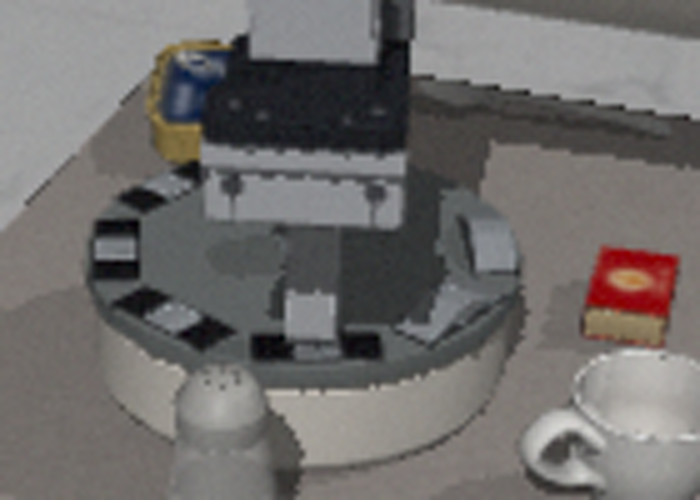

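Catches 1–4, from (160,187) round to (317,345), are down, and the canister and the things round it haven't moved.

Call:
{"method": "apply_moves", "body": {
  "moves": [
    [[0,0,-0.2,0,1],[0,0,-0.42,0,1],[-0.36,0.2,-0.42,0,1],[-0.71,0.4,-0.42,0,1],[-1.07,0.62,-0.42,0,1],[-1.07,0.62,-0.42,0,1],[-1.07,0.62,-0.32,0,1],[-1.07,0.62,-0.22,0,1],[-1.07,0.62,-0.17,0,1]]
  ]
}}

```text
time: 10.72
tool_pos: [0.4726, -0.0644, 0.2657]
ee_rot: [-3.141, 0.001, 0.255]
wrist_force: [-0.2, -0.1, 1.6]
width: 0.0003
finger_force: 0.7
```

Call:
{"method": "apply_moves", "body": {
  "moves": [
    [[0,0,0.05,0,1],[0,0,0.09,0,1],[0,0,0.13,0,1],[0,0,0.16,0,1],[0,0,0.17,0,1],[0,0,0.17,0,1]]
  ]
}}

```text
time: 11.48
tool_pos: [0.4726, -0.0646, 0.2584]
ee_rot: [-3.141, -0.001, 0.255]
wrist_force: [-2.3, 2.1, 5.3]
width: 0.0006
finger_force: 2.5
```

Call:
{"method": "apply_moves", "body": {
  "moves": [
    [[0,0,-0.2,0,1],[0,0,-0.42,0,1],[-0.11,0.4,-0.42,0,1],[-0.22,0.8,-0.42,0,1],[-0.33,1.18,-0.42,0,1],[-0.33,1.18,-0.42,0,1],[-0.33,1.18,-0.32,0,1],[-0.33,1.18,-0.22,0,1],[-0.33,1.18,-0.17,0,1]]
  ]
}}

```text
time: 12.6
tool_pos: [0.4713, -0.1254, 0.2658]
ee_rot: [-3.141, 0.001, 0.256]
wrist_force: [-1.2, 0.7, 1.3]
width: 0.0005
finger_force: 0.7
```

Call:
{"method": "apply_moves", "body": {
  "moves": [
    [[0,0,0.05,0,1],[0,0,0.09,0,1],[0,0,0.13,0,1],[0,0,0.16,0,1],[0,0,0.17,0,1],[0,0,0.17,0,1]]
  ]
}}

```text
time: 13.35
tool_pos: [0.4715, -0.1259, 0.2585]
ee_rot: [3.142, -0.001, 0.255]
wrist_force: [-1.5, 1.3, 6.1]
width: 0.0002
finger_force: 2.5
```

Call:
{"method": "apply_moves", "body": {
  "moves": [
    [[0,0,-0.2,0,1],[0,0,-0.7,0,1],[0,0,-1.6,0,1],[0,0,-2.5,0,1],[0,0,-3,0,1],[0,0,-3,0,1],[0,0,-3,0,1],[0,0,-3,0,1]]
  ]
}}

```text
time: 14.35
tool_pos: [0.4712, -0.126, 0.4057]
ee_rot: [-3.14, 0.003, 0.255]
wrist_force: [-0.2, 0.4, -0.0]
width: 0.0005
finger_force: 0.0
```

```bash
python3 - <<'E'
from tg import *
save('side','s4.png')
a=cv2.imread('pics/s4.png')[140:260,260:420]
cv2.imwrite('pics/c6.png',cv2.resize(a,None,fx=5,fy=5,interpolation=cv2.INTER_CUBIC))
E
```

```text
(no output)
```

View pics/c6.png

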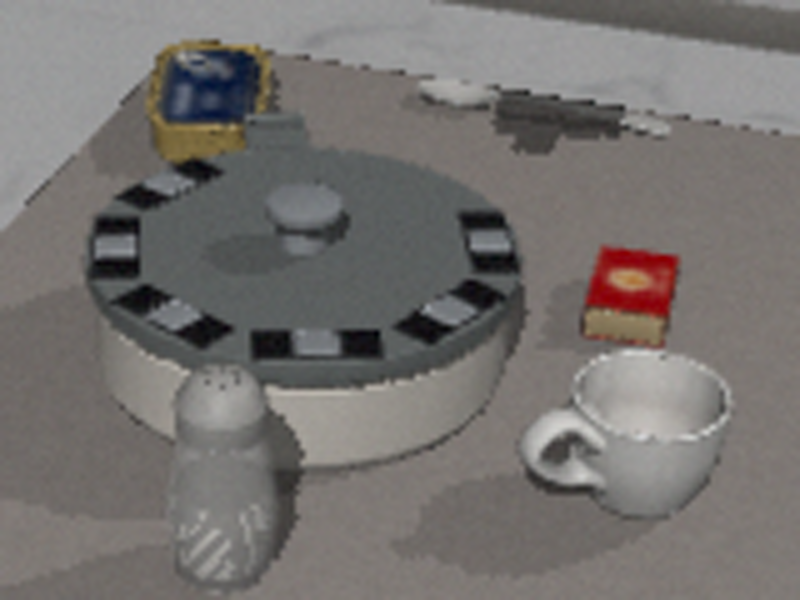

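All six catches, from (170,183) round to (490,240), are down, nothing has moved and the arm is clear.

```bash
python3 -c "
from bench import ticket; print(ticket.close_job())"
```

```text
the job is handed in; nothing more can be done
None
```

I pressed all six catches fully down in order, starting next to the pull tab. The last picture shows the canister and the things round it where they were, the arm is clear, and the job is handed in at about 14 s; the hand-in returned no verdict.

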